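# Close the ring: pack the last two sample pots into the round tin

## Robot

A 6-joint arm with a two-finger parallel gripper is mounted at the origin on the work surface. World frame = base frame: x ahead of the robot, y to its left, z up, the work surface at z = 0. Lengths are in mm, angles in rad, forces in N, time in s.
With the tool pointing down it reaches from about 325 to 850 mm from the base axis. Payload 15.5 kg.
Tool frame: the origin (TCP) lies at the very end of the fingers, on their centre line; the grasp point (between the pads) lies 19 mm behind it; x points along the fingers, z is the direction in which the jaws open and shut, and the axes are right-handed (so a half turn about x gives the same grasp; the last joint's range is limited). The gripper opens to 91 mm and grips with 3 to 60 N. Pads are 32 mm wide; open, the fingers measure 118 mm over their backs; the gripper's body (76 mm by 178 mm) begins 60 mm behind the grasp point.
Start: joints at [-1.429, 0.494, 1.345, -0, 1.302, -0.096], TCP at [146.622, -607.559, 213.915] pointing down, gripper open.
Joint ranges: [-2.91, 2.91], [-0.82, 2.16], [0.22, 2.67], [-1.22, 4.37], [0.12, 2.79], [-3.08, 3.08]. Speed limits (rad/s): [1.89, 1.89, 2.57, 3.01, 3.01, 3.01].

## Interface

Orientations are given as a rotation vector (axis times angle).
In Python, from station import read_state, capture, job_done gives the robot as it stands.
- The arm moves only by the tool jog_arm, never from a script. Its argument "moves" is a list of rows, each an object with "slide": the shift along the tool's x, y, z in m, a list of three; "yaw": the turn about the tool's x in rad. A call has 1 to 12 rows; each row shifts and turns the commanded pose from where the row before left it, along the tool's axes as they then stand; what a row does not reach is not made up. A row lasts 1/8 s, in which the tool goes at most 62.5 mm and 10.7 degrees, less where a joint would pass 70% of its speed; a pose out of reach is approached as far as the arm can. A call is refused whole if a number of a shift passes 0.0625 or a number of a turn 0.188, either way. A call with a gripper value outside its range is refused whole. "fingers" is the closure, from 0 (fully open) to 1 (shut), set as the call begins (left out, the last holds). The fingers move at their own pace and stop on an object; the grip force is fixed at half the most. Time passes only in rows, so rows that do not move let the fingers close. It gives the time, the measured TCP pose, the force and the opening at its end, in the units of the state.
- read_state(): the state, without advancing time (a new reading comes with each control period).
- capture(name): name is "scene" or "top" or "wrist"; returns a dict with "pixels" (384x512x3 uint8, red, green, blue), "fx", "fy", "cx", "cy" (pixels), "T" (4x4, takes a point from camera to world coordinates). Camera axes: x right, y up, looking along -z (the intrinsics and any distortion apply to the point x, -y, -z); pixel columns grow to the right and rows downward; lengths in mm; the calibration is good to about 2 mm. A picture is of the moment at which its call begins. There is no depth.
- job_done(): hands the job in, once; it reports no verdict.
The state is a dict: "time_s": time; "joint_pos": joint angles; "joint_velocities": joint speeds; "effort": joint torques, N m; "ee_pos": TCP position; "tool_rot": TCP orientation; "ft_force": force on the tool from outside, world axes, zero at the start; "wrist_torque": the same for the moment, N m; "opening": finger opening in mm.
Only numpy, scipy, OpenCV 4.12 (cv2) and the standard library are available. Lean on these libraries where they do the work, as an engineer would, in place of code of your own. Each camera call takes 0.05 s, during which the arm holds its last target.

## Task

Finish packing the round blue tin of sediment samples: put the two small aluminium pots with red knobbed lids into its two empty places, one in each, so that six pots ring the one in the middle. Keep both pots upright on the way, and leave them standing flat on the tin's floor.

Things in the scene. Friction and masses are not known exactly. Their poses are not given: they have to be found in the camera images.
- pot_a_knob (a point): Round aluminium pot, 44 mm wide, red lid, 28 mm high to the lid's top; on the lid an upright red knob 22 mm wide, 44 mm high, white band near its top. About 110 g; foot tapers to 30 mm over the lowest 11 mm. Starts upright on the bench. The point is on the axis half-way up the knob (where to grip), 50 mm above the foot, 22 mm above the lid; z up the axis.
- pot_b_knob (a point): The second pot to pack, identical to the first in look, size and point (half-way up the knob, 50 mm above the foot). Not to pack: the pot of the same shape with black lid and knob, and the big clear jar, 68 mm wide, with a flat red lid.
- gap_a (a point): An empty place in the round blue open tin, fixed on the bench: 164 mm wide inside, rim 26 mm above the bench. It holds seven pots, six round one, 52 mm between centres, 8 mm play. Five are there, loose, with flat white lids 32 mm above the bench. The point is the centre of the empty place on the tin's floor, 4 mm above the bench, 52 mm from the tin's axis; z up.
- gap_b (a point): The other empty place of the same tin, 90 mm from the first with one white-lidded pot between them; the point is again its centre on the tin's floor, 4 mm above the bench; z up. Either red-knobbed pot may go into either place.
Things that resemble listed ones, but are neither listed nor needed, are in the scene too. Leave any purple, turquoise or yellow look-alike of the part that bears pot_b_knob alone.

How it is judged:
By the outcome, as a careful person would: the job done as asked, in the order asked, and still so for the second after the job is handed in, with the robot touching nothing.
It also fails if it takes over 54 s, if anything falls off the work surface, if the arm or the gripper's body presses on something with over 40 N, if the wrist force passes 120 N, or if a joint passes its speed limit or range.

## Working session

There is one attempt and no reset: what is moved stays moved. The work goes in short steps, Python scripts to look and compute and a tool call to move; the robot and the scene stay as the last step left them, time stands still between calls to the robot, and variables do not carry over. Pictures are saved under pics/ and viewed, and the job is handed in when it is done.

Besides the shell and the picture viewer there is one more tool, called after "Emit:" in YAML: its name, and indented under it one key for each argument. jog_arm: Moves the arm, as the interface text tells. Its arguments: {"type":"object","properties":{"moves":{"type":"array"},"fingers":{"type":"number"}},"required":["moves"]}

```bash
mkdir -p pics; ls
python3 - <<'E'
from station import read_state, capture
import cv2,numpy as np,pickle
s=read_state();print(s)
for n in("scene","top","wrist"):
    c=capture(n);pickle.dump(c,open(f"pics/{n}0.pkl","wb"))
    cv2.imwrite(f"pics/{n}0.png",c["pixels"][:,:,::-1])
    print(n,{k:c[k] for k in c if k not in("pixels",)})
E
```

```text
pics
{'time_s': 0.0, 'joint_pos': array([-1.42952123e+00,  4.94174185e-01,  1.34613788e+00, -2.61219787e-05,
        1.30250006e+00, -9.54814818e-02]), 'joint_velocities': array([-0.00171131, -0.00043964,  0.00042284, -0.00077014, -0.00127154,
        0.00061821]), 'effort': array([-2.20873926e-04, -8.78811336e+01, -3.81856978e+01,  7.07545085e-02,
        5.33746916e-02, -4.74025785e-05]), 'ee_pos': array([ 146.54551449, -607.18032575,  213.34157691]), 'tool_rot': array([ 1.03385626,  1.31286146, -1.03247995]), 'ft_force': array([-0.56055733,  1.42411082,  1.12728266]), 'wrist_torque': array([ 0.0553897 , -0.00500966, -0.0365297 ]), 'opening': 91.29345949550806}
scene {'fx': 383.03990685429176, 'fy': 383.03990685429176, 'cx': 256.2121247915745, 'cy': 193.6653089405007, 'T': array([[-5.13143447e-01, -7.06936081e-01,  4.86749607e-01,
         1.00292321e+03],
       [ 8.58183019e-01, -4.32065135e-01,  2.77203220e-01,
         2.09166751e+02],
       [ 1.43425769e-02,  5.59965263e-01,  8.28391933e-01,
         6.83810334e+02],
       [ 0.00000000e+00,  0.00000000e+00,  0.00000000e+00,

[... 237 characters left out ...]
99679542e-01,  2.52892553e-02, -1.12599244e-03,
         1.25262329e+01],
       [ 3.85784050e-03,  1.96158899e-01,  9.80564533e-01,
         9.51655704e+02],
       [ 0.00000000e+00,  0.00000000e+00,  0.00000000e+00,
         1.00000000e+00]])}
wrist {'fx': 303.3413440745928, 'fy': 303.3413440745928, 'cx': 258.5217693969315, 'cy': 190.52273004018593, 'T': array([[ 2.34217939e-01,  9.40721908e-01,  2.45324781e-01,
         2.16049080e+02],
       [-9.72181818e-01,  2.27186334e-01,  5.69989697e-02,
        -5.91771440e+02],
       [-2.11425806e-03, -2.51850472e-01,  9.67763850e-01,
         3.84584107e+02],
       [ 0.00000000e+00,  0.00000000e+00,  0.00000000e+00,
         1.00000000e+00]])}
```

View pics/scene0.png

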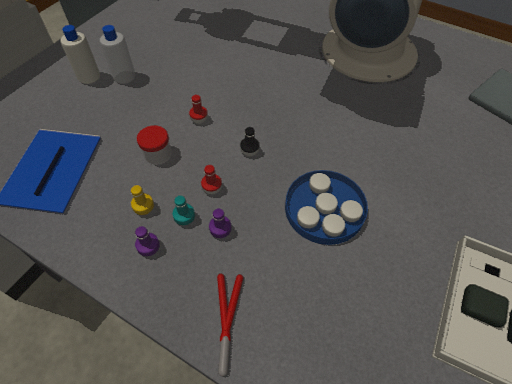

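View pics/top0.png

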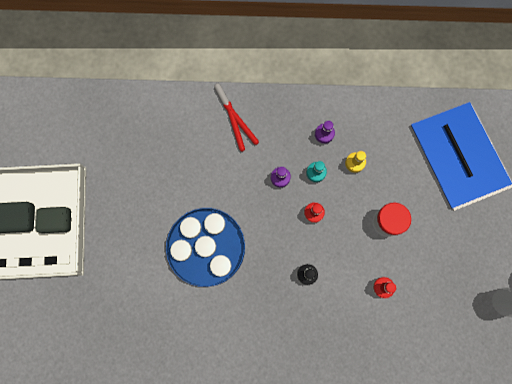

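View pics/wrist0.png

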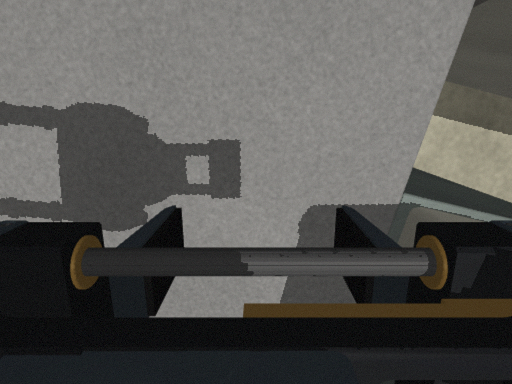

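The top view shows red pots at about (315,212) and (385,288), and the tin at (205,247). Its empty places are at about (231,243) and (195,270). Now I'll measure these.

```bash
cat > h.py <<'E'
import numpy as np,cv2,pickle
def ray(c,u,v):
    d=np.array([(u-c["cx"])/c["fx"],-(v-c["cy"])/c["fy"],-1.0])
    T=c["T"]; return T[:3,3],T[:3,:3]@d
def onz(c,u,v,z):
    o,d=ray(c,u,v); return o+d*(z-o[2])/d[2]
def proj(c,p):
    q=c["T"][:3,:3].T@(np.asarray(p,float)-c["T"][:3,3])
    return np.array([c["cx"]+c["fx"]*q[0]/-q[2], c["cy"]-c["fy"]*q[1]/-q[2]])
def tri(c1,p1,c2,p2):
    o1,d1=ray(c1,*p1);o2,d2=ray(c2,*p2)
    t=np.linalg.lstsq(np.c_[d1,-d2],o2-o1,rcond=None)[0]
    a=o1+t[0]*d1;b=o2+t[1]*d2
    return (a+b)/2,np.linalg.norm(a-b)
def blobs(m,amin=20):
    n,l,s,ce=cv2.connectedComponentsWithStats(m.astype(np.uint8))
    return [(s[i],ce[i],l==i) for i in range(1,n) if s[i][4]>=amin]
E
python3 - <<'E'
from h import *
C={}
for n in("top","scene"):
    c=C[n]=pickle.load(open(f"pics/{n}0.pkl","rb"))
    im=c["pixels"]; hsv=cv2.cvtColor(im,cv2.COLOR_RGB2HSV);H,S,V=[hsv[...,i].astype(int) for i in range(3)]
    print(n,"RED")
    for s,ce,m in blobs(((H<8)|(H>172))&(S>150)&(V>60)): print(s,ce.round(1))
    w=(S<50)&(V>165)
    print("WHITE")
    for s,ce,m in blobs(w):
        if s[4]<900: print(s,ce.round(1),onz(c,*ce,32).round(1))
    b=(H>100)&(H<125)&(S>120)&(V>40)
    for s,ce,m in blobs(b,800):
        k=cv2.findContours(m.astype(np.uint8),cv2.RETR_EXTERNAL,cv2.CHAIN_APPROX_NONE)[0][0][:,0]
        h=cv2.convexHull(k)[:,0]
        P=np.array([onz(c,u,v,26)[:2] for u,v in k]); Hh=np.array([onz(c,u,v,26)[:2] for u,v in h])
        print("BLUE",s,cv2.minEnclosingCircle(Hh.astype(np.float32)),cv2.fitEllipse(P.astype(np.float32)))
t=C["top"]["pixels"][180:320,150:420,::-1];cv2.imwrite("pics/topz.png",cv2.resize(t,None,fx=2.9,fy=2.9,interpolation=cv2.INTER_CUBIC))
t=C["scene"]["pixels"][80:250,120:380,::-1];cv2.imwrite("pics/scz.png",cv2.resize(t,None,fx=3,fy=3,interpolation=cv2.INTER_CUBIC))
E
```

```text
top RED
[224 102  35  49 482] [239.3 127.3]
[305 203  20  19 285] [314.1 211.9]
[378 203  33  32 839] [394.  218.4]
[374 277  22  21 324] [384.  287.2]
WHITE
[493  50  14   4  20] [499.4  50.5] [1027.1 -539.1   32. ]
[442  55   6  10  23] [445.   58.9] [1002.5 -411.8   32. ]
[ 0 61  7  8 30] [ 2.1 64.6] [960.6 603.7  32. ]
[363  80   7   5  20] [366.3  82.4] [ 939.1 -228.9   32. ]
[217  84  11  21  63] [222.3  93.9] [902.5  97.4  32. ]
[471 104  24  45  53] [483.  126.5] [ 840.  -486.8   32. ]
[498 156  13  24  28] [504.1 167.1] [ 747.3 -525.8   32. ]
[ 84 167   2  43  46] [ 84.2 186.8] [679.6 386.8  32. ]
[453 185  59  26 188] [482.3 197.4] [ 678.4 -472.8   32. ]
[205 213  20  21 331] [214.2 223. ] [607.9 102.6  32. ]
[ 83 215   2  42  42] [ 83.  235.5] [574.2 378.4  32. ]
[180 217  21  21 336] [189.9 226.8] [598.4 153.8  32. ]
[195 236  21  21 341] [204.9 245.9] [558.7 120.1  32. ]
[171 240  20  21 339] [180.4 249.7] [549.4 171.1  32. ]
[210 255  21  21 346] [220.  265.1] [519.5  86.6  32. ]
BLUE [ 411  102  101  106 5717] ((778.5689697265625, -434.6744384765625), 125.0927505493164
[... 630 characters left out ...]
.6 202.7] [568.7 117.3  32. ]
[342 202  17  15 128] [348.2 210.3] [558.4 169.   32. ]
[298 208  15  16 128] [304.6 216.9] [617.6 101.2  32. ]
[324 215  17  17 151] [330.4 224.8] [607.3 152.4  32. ]
[503 324   4  14  21] [504.9 330.1] [639.4 486.8  32. ]
[444 327  18  27 102] [451.  338.9] [700.3 412.9  32. ]
BLUE [   0  130  100   83 5010] ((790.837158203125, -424.2970886230469), 124.33769989013672) ((789.4561767578125, -423.4526672363281), (168.5879669189453, 239.92361450195312), 115.07905578613281)
BLUE [ 285  170   83   75 2647] ((566.4905395507812, 122.68157958984375), 89.29722595214844) ((565.9434204101562, 123.44284057617188), (164.188720703125, 177.00621032714844), 102.03409576416016)
```

View pics/topz.png

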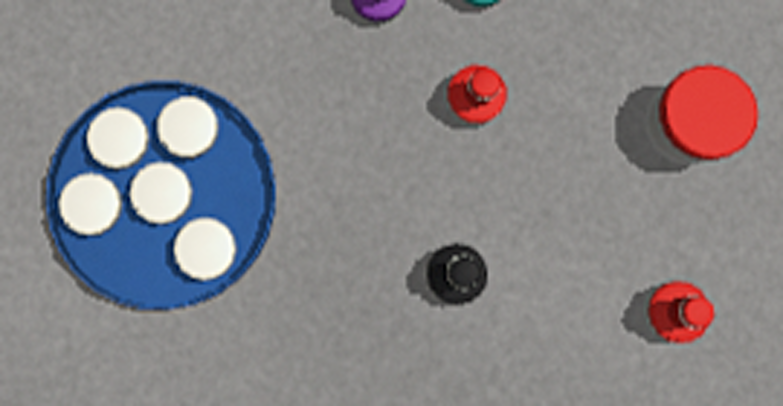

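View pics/scz.png

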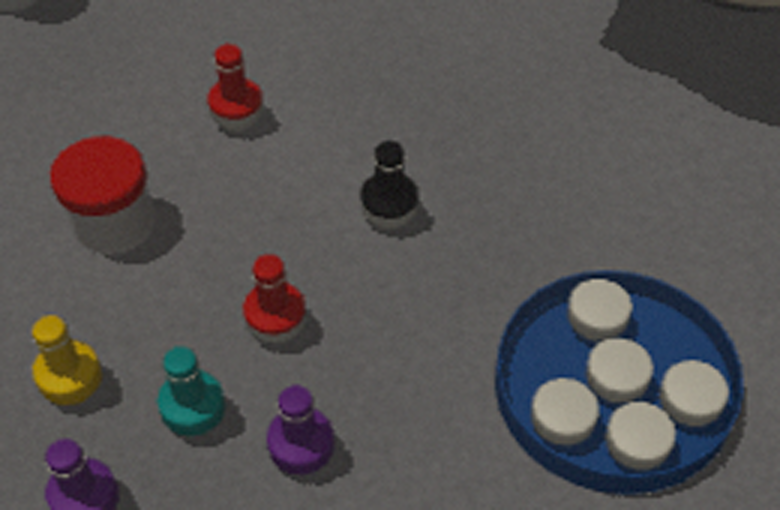

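Run:
```python
from h import *
c=pickle.load(open("pics/top0.pkl","rb"));s=pickle.load(open("pics/scene0.pkl","rb"))
Z=lambda x,y,f,ox,oy:((x+.5)/f-.5+ox,(y+.5)/f-.5+oy)
for k,l,ks in [((486,80),(477,95),(268,266)),((697,312),(681,312),(229,54))]:
    k=Z(*k,2.9,150,180);l=Z(*l,2.9,150,180);ks=Z(*ks,3,120,80)
    print("knob",np.round(k,1),onz(c,*k,72).round(1),"lid",onz(c,*l,28).round(1),"scene knob z72",onz(s,*ks,72).round(1),"tri",[np.round(x,1) for x in tri(c,k,s,ks)])
# tin: ring fit from top whites
W=np.array([[607.9,102.6],[598.4,153.8],[558.7,120.1],[549.4,171.1],[519.5,86.6]])
print("center white",W[2]); d=W-W[2]; 
for ctr in (W[2],np.array([558.2,120.5])):
    d=W-ctr; print(np.linalg.norm(d,axis=1).round(1),np.degrees(np.arctan2(d[:,1],d[:,0])).round(1))
```

```text
knob [317.3 207.3] [ 640.2 -111.    72. ] lid [ 636.8 -110.5   28. ] scene knob z72 [ 640.2 -108.3   72. ] tri [array([ 639.8, -110.1,   70.8]), np.float64(2.4)]
knob [390.  287.3] [ 482.9 -254.8   72. ] lid [ 482.8 -256.7   28. ] scene knob z72 [ 486. -252.   72.] tri [array([ 482.7, -255.6,   68. ]), np.float64(0.9)]
center white [558.7 120.1]
[52.2 52.1  0.  51.8 51.6] [ -19.6   40.3    0.   100.3 -139.5]
[52.8 52.2  0.6 51.4 51.4] [ -19.8   39.6  -38.7   99.9 -138.8]
```

```bash
cat >> h.py <<'E'
from scipy.spatial.transform import Rotation as Ro
def to(st,x,y,z,jaw=None):
    """remaining slide (tool axes, mm) to tcp target and yaw options (deg) to put jaw axis at world angle jaw"""
    R=Ro.from_rotvec(st["tool_rot"]).as_matrix();d=np.array([x,y,z])-st["ee_pos"]
    a=np.degrees(np.arctan2(R[1,2],R[0,2]))
    print("tcp",st["ee_pos"].round(1),"jaw deg",a.round(2),"toolx",R[:,0].round(4),"tool y",R[:,1].round(3),"t",st["time_s"],"open",round(st["opening"],1),"F",st["ft_force"].round(1),"j",st["joint_pos"].round(2))
    print("world d",d.round(1),"slide",(R.T@d).round(1))
    if jaw is not None:
        t=-np.radians(jaw-a); t=(t+np.pi/2)%np.pi-np.pi/2   # yaw about tool x(down): + turns world angle down
        R2=R@Ro.from_rotvec([t,0,0]).as_matrix()
        print("yaw",round(t,3),"slide after yaw",(R2.T@d).round(1))
E
python3 - <<'E'
from h import *
from station import read_state
to(read_state(),638.5,-110.5,150,90)
E
```

```text
tcp [ 146.6 -607.3  213.5] jaw deg -76.43 toolx [-1.e-04  9.e-04 -1.e+00] tool y [0.972 0.235 0.   ] t 0.15 open 90.8 F [ 0.5 -0.8 -0.2] j [-1.43  0.49  1.35 -0.    1.3  -0.1 ]
world d [491.9 496.8 -63.5] slide [  63.9  594.7 -367.4]
yaw 0.237 slide after yaw [  63.9  492.  -496.7]
```

Emit:
jog_arm:
  moves:
    - {"slide": [0,0,0],"yaw": 0.1185}
    - {"slide": [0,0,0],"yaw": 0.1185}
    - {"slide": [0,0.025,-0.025],"yaw": 0}
    - {"slide": [0,0.04,-0.04],"yaw": 0}
    - {"slide": [0,0.04,-0.04],"yaw": 0}
    - {"slide": [0,0.04,-0.04],"yaw": 0}
    - {"slide": [0,0.04,-0.04],"yaw": 0}
    - {"slide": [0,0.04,-0.04],"yaw": 0}
    - {"slide": [0,0.04,-0.04],"yaw": 0}
    - {"slide": [0,0.04,-0.04],"yaw": 0}
    - {"slide": [0,0.04,-0.04],"yaw": 0}
    - {"slide": [0,0.03,-0.03],"yaw": 0}

```text
time_s: 1.65
ee_pos: [523.0, -230.7, 213.8]
tool_rot: [1.209, 1.21, -1.209]
ft_force: [0.2, -0.4, -0.0]
opening: 90.9
```

Run:
```python
from h import *
from station import read_state
to(read_state(),638.5,-110.5,200,90)
```

```text
tcp [ 523.  -230.7  213.8] jaw deg -89.95 toolx [-1.e-04  2.e-04 -1.e+00] tool y [ 1.     0.001 -0.   ] t 1.65 open 90.9 F [ 0.2 -0.4 -0. ] j [-0.52  0.42  1.48  0.    1.24  1.05]
world d [115.5 120.2 -13.8] slide [  13.8  115.6 -120.1]
yaw 0.001 slide after yaw [  13.8  115.5 -120.2]
```

Emit:
jog_arm:
  moves:
    - {"slide": [0,0.03,-0.04],"yaw": 0}
    - {"slide": [0,0.03,-0.04],"yaw": 0}
    - {"slide": [0,0.015,-0.04],"yaw": 0}
    - {"slide": [0.0,0,0],"yaw": 0}

```text
time_s: 2.15
ee_pos: [597.4, -110.0, 213.6]
tool_rot: [1.207, 1.211, -1.207]
ft_force: [-0.2, -0.3, 0.1]
opening: 91.2
```

Run:
```python
from h import *
from station import read_state,capture
c=capture("wrist");pickle.dump(c,open("pics/w1.pkl","wb"));cv2.imwrite("pics/w1.png",c["pixels"][:,:,::-1])
to(read_state(),638.5,-110.5,200,90)
for z in(28,72): print(proj(c,[638.5,-110.5,z]))
```

```text
tcp [ 596.9 -111.5  213.6] jaw deg -89.89 toolx [-6.e-04  1.e-04 -1.e+00] tool y [ 1.     0.002 -0.001] t 2.2 open 91.1 F [ 0.1 -0.8 -0.5] j [-0.28  0.47  1.39 -0.    1.28  1.29]
world d [ 41.6   1.  -13.6] slide [13.6 41.6 -0.9]
yaw 0.002 slide after yaw [13.6 41.6 -1. ]
[258.67022173 138.32623234]
[258.62397548 142.02950516]
```

View pics/w1.png

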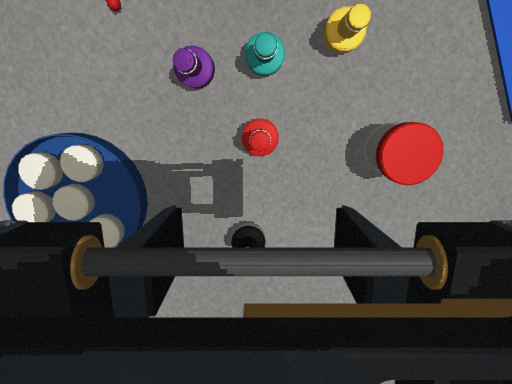

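```bash
cat >> h.py <<'E'
def redpots(c,z=28):
    hsv=cv2.cvtColor(c["pixels"],cv2.COLOR_RGB2HSV);H,S,V=[hsv[...,i].astype(int) for i in range(3)]
    for s,ce,m in blobs(((H<8)|(H>172))&(S>140)&(V>50),150):
        k=cv2.findContours(m.astype(np.uint8),cv2.RETR_EXTERNAL,cv2.CHAIN_APPROX_NONE)[0][0]
        e=cv2.fitEllipse(cv2.convexHull(k)) if len(k)>5 else None
        print("red",s,ce.round(1),"ell",np.round(e[0],1),np.round(e[1],1),"xy@z",onz(c,*e[0],z).round(1),"bbox ctr",onz(c,s[0]+(s[2]-1)/2,s[1]+(s[3]-1)/2,z).round(1))
E
python3 - <<'E'
from h import *
c=pickle.load(open("pics/w1.pkl","rb"));redpots(c)
E
```

```text
red [ 242  119   37   37 1037] [259.5 137.2] ell [259.6 137.1] [36.8 37.3] xy@z [ 639.9 -111.5   28. ] bbox ctr [ 640. -112.   28.]
red [ 376  122   67   63 3320] [409.3 152.7] ell [409.4 152.7] [61.6 68.5] xy@z [ 622.3 -287.8   28. ] bbox ctr [ 621.9 -287.4   28. ]
```

Emit:
jog_arm:
  moves:
    - {"slide": [0.02,0.02,0],"yaw": 0}
    - {"slide": [0.04,0.0225,0],"yaw": 0}
    - {"slide": [0.04,0,0],"yaw": 0}
    - {"slide": [0.018,0,0],"yaw": 0}
    - {"slide": [0,0,0],"yaw": 0}

```text
time_s: 2.82
ee_pos: [638.4, -113.2, 95.4]
tool_rot: [1.209, 1.21, -1.211]
ft_force: [-0.6, 1.1, 0.7]
opening: 91.2
```

Run:
```python
from h import *
from station import read_state,capture
c=capture("wrist");pickle.dump(c,open("pics/w2.pkl","wb"));cv2.imwrite("pics/w2.png",c["pixels"][:,:,::-1])
s=read_state();to(s,639.2,-111.2,33,90)
redpots(c)
for z in(28,72): print(proj(c,[*s["ee_pos"][:2],z]))
```

```text
tcp [ 639.3 -113.2   96.6] jaw deg -90.04 toolx [ 3.e-04 -1.e-04 -1.e+00] tool y [ 1.    -0.001  0.   ] t 2.875 open 91.2 F [-1.4  0.2  1.7] j [-0.27  0.65  1.4  -0.    1.09  1.3 ]
world d [ -0.1   2.  -63.6] slide [63.6 -0.1 -2. ]
yaw -0.001 slide after yaw [63.6 -0.1 -2. ]
red [ 28   0  26  22 410] [41.9  9.4] ell [40.6  6.2] [19.5 34.4] xy@z [781.4  38.8  28. ] bbox ctr [778.7  39.4  28. ]
red [ 230  173   53   60 2211] [255.7 200.7] ell [255.7 201.4] [51.6 59.1] xy@z [ 638.4 -111.5   28. ] bbox ctr [ 637.4 -111.8   28. ]
red [ 425  183   87   40 2720] [472. 205.] ell [471.2 207.4] [45.8 89.8] xy@z [ 633.  -289.1   28. ] bbox ctr [ 637.2 -285.7   28. ]
[257.77750179 200.30430865]
[257.53589866 218.77686985]
```

View pics/w2.png

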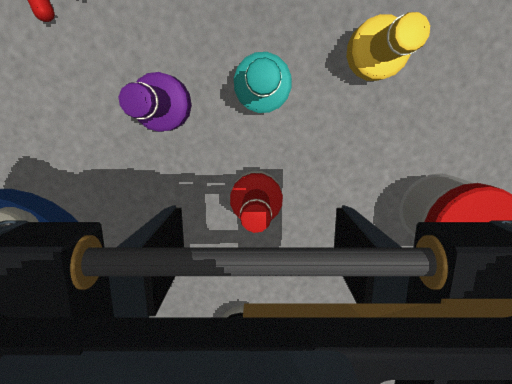

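Emit:
jog_arm:
  moves:
    - {"slide": [0.015,0,-0.0012],"yaw": 0}
    - {"slide": [0.02,0,0],"yaw": 0}
    - {"slide": [0.018,0,0],"yaw": 0}
    - {"slide": [0.01,0,0],"yaw": 0}
    - {"slide": [0,0,0],"yaw": 0}

```text
time_s: 3.5
ee_pos: [638.9, -111.4, 32.3]
tool_rot: [1.209, 1.21, -1.21]
ft_force: [0.1, -0.0, 0.3]
opening: 91.5
```

Emit:
jog_arm:
  moves:
    - {"slide": [0,0,0],"yaw": 0}
    - {"slide": [0,0,0],"yaw": 0}
    - {"slide": [0,0,0],"yaw": 0}
    - {"slide": [0,0,0],"yaw": 0}
  fingers: 0.68

```text
time_s: 4.0
ee_pos: [639.3, -111.5, 33.1]
tool_rot: [1.209, 1.209, -1.209]
ft_force: [-0.0, 0.0, -0.1]
opening: 54.1
```

Run:
```python
from h import *
from station import read_state,capture
c=capture("wrist");pickle.dump(c,open("pics/w3.pkl","wb"));cv2.imwrite("pics/w3.png",c["pixels"][:,:,::-1])
s=read_state();to(s,639.2,-111.2,33,90)
redpots(c)
for z in(28,72): print(proj(c,[*s["ee_pos"][:2],z]))
```

```text
tcp [ 639.3 -111.5   33. ] jaw deg -90.01 toolx [ 2.e-04 -0.e+00 -1.e+00] tool y [ 1. -0.  0.] t 4.05 open 50.0 F [-0.4 -0.4 -0.5] j [-0.26  0.73  1.45  0.    0.96  1.31]
world d [-0.1  0.3 -0. ] slide [ 0.  -0.1 -0.3]
yaw -0.0 slide after yaw [ 0.  -0.1 -0.3]
red [ 224  194   69   54 2715] [257.7 220.3] ell [257.7 226.9] [66.2 68.8] xy@z [ 641.5 -111.7   28. ] bbox ctr [ 645.7 -111.9   28. ]
red [240 238  35  10 246] [257.3 243.5] ell [257.2 251.4] [26.8 36. ] xy@z [ 625.  -111.4   28. ] bbox ctr [ 631.  -111.3   28. ]
red [243 276  30   7 150] [257.7 278.3] ell [257.4 274.5] [15.2 29.8] xy@z [ 608.6 -111.5   28. ] bbox ctr [ 605.4 -111.6   28. ]
[257.31112493 230.21797835]
[256.87889317 264.8131977 ]
```

View pics/w3.png

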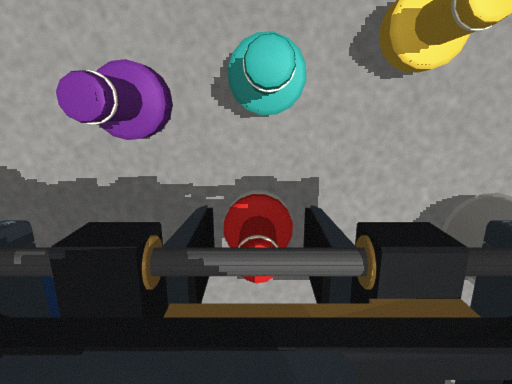

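Emit:
jog_arm:
  moves:
    - {"slide": [0,0.001,0],"yaw": 0}
    - {"slide": [0,0,0],"yaw": 0}
    - {"slide": [0,0,0],"yaw": 0}
    - {"slide": [0,0,0],"yaw": 0}
    - {"slide": [0,0,0],"yaw": 0}
    - {"slide": [0,0,0],"yaw": 0}
    - {"slide": [0,0,0],"yaw": 0}
    - {"slide": [0,0,0],"yaw": 0}
  fingers: 1

```text
time_s: 5.05
ee_pos: [640.2, -111.4, 32.9]
tool_rot: [1.209, 1.209, -1.209]
ft_force: [0.5, 0.1, -0.3]
opening: 21.3
```

Run:
```python
from h import *
from station import read_state,capture
s=read_state();to(s,639.2,-111.2,33,90)
```

```text
tcp [ 640.2 -111.4   32.9] jaw deg -90.01 toolx [-1.e-04  0.e+00 -1.e+00] tool y [ 1. -0. -0.] t 5.05 open 21.3 F [ 0.5  0.1 -0.3] j [-0.26  0.73  1.45 -0.    0.97  1.31]
world d [-1.   0.2  0.1] slide [-0.1 -1.  -0.2]
yaw -0.0 slide after yaw [-0.1 -1.  -0.2]
```

Emit:
jog_arm:
  moves:
    - {"slide": [-0.015,0,0],"yaw": 0}
    - {"slide": [-0.03,0,0],"yaw": 0}
    - {"slide": [-0.025,0,0],"yaw": 0}
    - {"slide": [-0.01,0,0],"yaw": 0}
    - {"slide": [0,-0.007,-0.018],"yaw": 0}
    - {"slide": [0,-0.014,-0.036],"yaw": 0}
    - {"slide": [0,-0.015,-0.036],"yaw": 0}
    - {"slide": [0,-0.015,-0.036],"yaw": 0}
    - {"slide": [0,-0.014,-0.036],"yaw": 0}
    - {"slide": [0,-0.007,-0.0186],"yaw": 0}
    - {"slide": [0,0,0],"yaw": 0}

```text
time_s: 6.42
ee_pos: [567.4, 70.4, 112.5]
tool_rot: [1.207, 1.211, -1.209]
ft_force: [-0.7, -0.5, -0.2]
opening: 21.4
```

Run:
```python
from h import *
from station import read_state,capture
C={}
for n in("wrist","top","scene"):
    c=C[n]=capture(n);pickle.dump(c,open(f"pics/{n}4.pkl","wb"));cv2.imwrite(f"pics/{n}4.png",c["pixels"][:,:,::-1])
s=read_state();to(s,567.9,69.2,37,90)
w=C["wrist"]
hsv=cv2.cvtColor(w["pixels"],cv2.COLOR_RGB2HSV)
for b,ce,m in blobs((hsv[...,1]<60)&(hsv[...,2]>120),150): print("W",b,ce.round(1),onz(w,*ce,32).round(1))
redpots(w,28+80)
v=np.vstack([cv2.resize(C["top"]["pixels"][150:310,120:330],(630,480)),])
cv2.imwrite("pics/t4z.png",v[:,:,::-1])
```

```text
tcp [568.6  68.5 112.8] jaw deg -90.04 toolx [ 1.e-04 -2.e-04 -1.e+00] tool y [ 1.    -0.001  0.   ] t 6.575 open 21.6 F [ 0.2  0.2 -0.6] j [ 0.02  0.54  1.59 -0.    1.01  1.59]
world d [ -0.7   0.7 -75.8] slide [75.8 -0.7 -0.7]
yaw -0.001 slide after yaw [75.8 -0.7 -0.7]
W [    0     0   512   247 87165] [272.6 100. ] [647.6  58.6  32. ]
W [ 193  122   53   52 2169] [219.4 147.8] [609.6 102.1  32. ]
W [ 133  134   54   52 2157] [159.6 158.9] [600.3 152.3  32. ]
W [ 177  181   50   44 1647] [200.7 202.1] [562.6 119.8  32. ]
W [ 120  191   49   42 1346] [142.3 209.8] [555.6 171.1  32. ]
W [  47  276   74   41 2553] [ 80.9 295. ] [471. 237.  32.]
W [237 277  44  26 873] [258.9 292.3] [474.2  69.2  32. ]
W [ 398  276   74   41 2335] [431.1 297.9] [468.5 -93.5  32. ]
W [387 380  68   4 266] [420.7 381.5] [370.8 -97.   32. ]
red [ 235  196   48   51 1599] [258.4 217.6] ell [258.  223.4] [56.7 60.3] xy@z [572.1  70.  108. ] bbox ctr [573.6  69.6 108. ]
red [243 240  31   8 173] [258.6 244.4] ell [257.7 250.1] [19.9 31.9] xy@z [554.2  70.1 108. ] bbox ctr [558.7  69.9 108. ]
red [242 276  34   9 217] [258.7 279.1] ell [258.3 273.1] [22.  34.4] xy@z [538.   69.7 108. ] bbox ctr [533.   69.6 108. ]
```

View pics/wrist4.png

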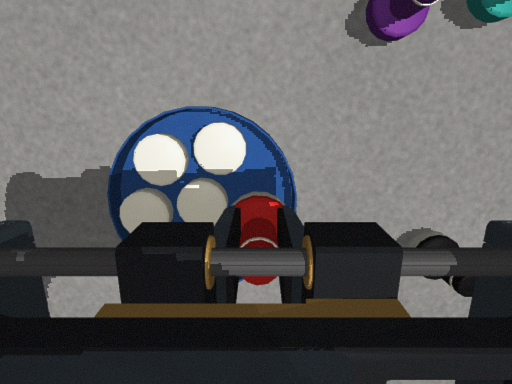

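View pics/scene4.png

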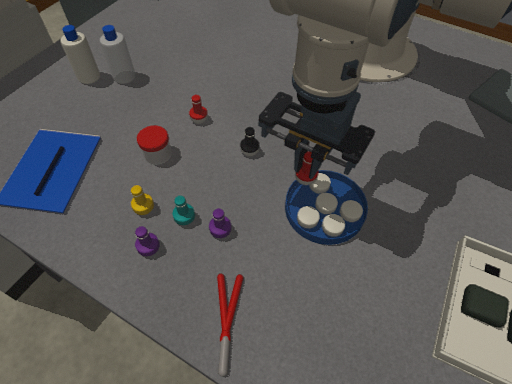

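Emit:
jog_arm:
  moves:
    - {"slide": [0.01,0.0007,0.0006],"yaw": 0}
    - {"slide": [0.02,0,0],"yaw": 0}
    - {"slide": [0.015,0,0],"yaw": 0}
    - {"slide": [0.01,0,0],"yaw": 0}
    - {"slide": [0,0,0],"yaw": 0}

```text
time_s: 7.2
ee_pos: [568.6, 68.4, 57.2]
tool_rot: [1.209, 1.21, -1.21]
ft_force: [0.2, 0.2, -0.8]
opening: 21.5
```

Run:
```python
from h import *
from station import read_state,capture
C={}
for n in("wrist","scene"):
    c=C[n]=capture(n);pickle.dump(c,open(f"pics/{n}5.pkl","wb"));cv2.imwrite(f"pics/{n}5.png",c["pixels"][:,:,::-1])
s=read_state();to(s,569,68.7,37,90)
w=C["wrist"]
hsv=cv2.cvtColor(w["pixels"],cv2.COLOR_RGB2HSV)
for b,ce,m in blobs((hsv[...,1]<60)&(hsv[...,2]>120),1000): print("W",b,ce.round(1),onz(w,*ce,32).round(1))
cv2.imwrite("pics/s5z.png",cv2.resize(C["scene"]["pixels"][130:250,240:400,::-1],None,fx=4.5,fy=4.5,interpolation=cv2.INTER_CUBIC))
```

```text
tcp [569.2  68.5  58.2] jaw deg -90.02 toolx [ 3.e-04  0.e+00 -1.e+00] tool y [ 1. -0.  0.] t 7.3 open 21.6 F [-1.1  0.4 -1.4] j [0.02 0.62 1.63 0.   0.89 1.59]
world d [ -0.2   0.2 -21.2] slide [21.2 -0.2 -0.2]
yaw -0.0 slide after yaw [21.2 -0.2 -0.2]
W [    0     0   512   247 89237] [280.3  98.5] [647.8  54.1  32. ]
W [ 173  127   67   66 3462] [205.9 159.5] [609.7 101.9  32. ]
W [  97  141   69   66 3400] [130.5 173.2] [600.7 152.   32. ]
W [  83  214   53   33 1309] [106.6 230.7] [560.1 173.   32. ]
W [ 398  276   62   41 1196] [420.2 301.3] [504.1 -51.8  32. ]
```

View pics/wrist5.png

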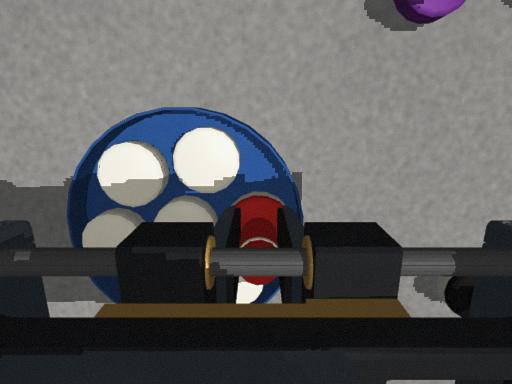

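View pics/s5z.png

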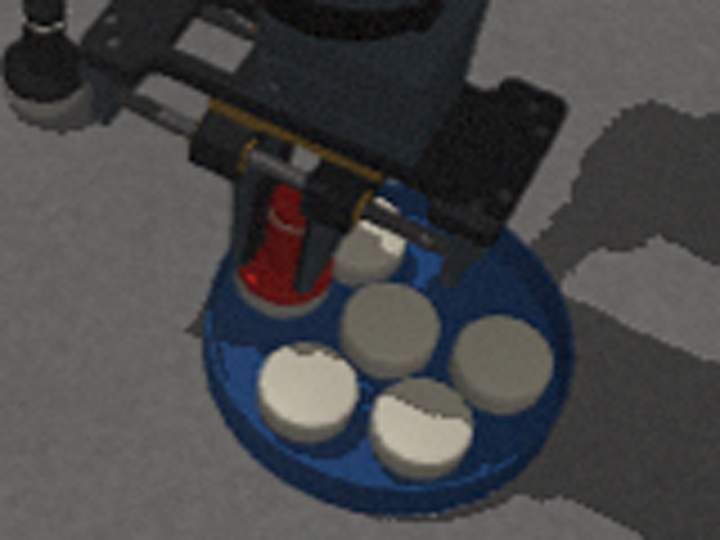

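Emit:
jog_arm:
  moves:
    - {"slide": [0.006,0,0],"yaw": 0}
    - {"slide": [0.006,0,0],"yaw": 0}
    - {"slide": [0,0,0],"yaw": 0}

```text
time_s: 7.68
ee_pos: [568.6, 68.6, 45.4]
tool_rot: [1.209, 1.21, -1.21]
ft_force: [0.0, -0.1, -1.4]
opening: 21.6
```

Emit:
jog_arm:
  moves:
    - {"slide": [0.004,0,0],"yaw": 0}
    - {"slide": [0.003,0,0],"yaw": 0}
    - {"slide": [0.0015,0,0],"yaw": 0}
    - {"slide": [0,0,0],"yaw": 0}

```text
time_s: 8.18
ee_pos: [568.9, 68.6, 37.3]
tool_rot: [1.209, 1.209, -1.209]
ft_force: [0.4, -0.7, -1.3]
opening: 21.7
```

Run:
```python
from h import *
from station import read_state,capture
c=capture("wrist");cv2.imwrite("pics/w6.png",c["pixels"][:,:,::-1])
s=read_state();to(s,569,68.7,37,90);s=read_state();to(s,569,68.7,37,90)
```

```text
tcp [569.   68.6  37.4] jaw deg -90.01 toolx [-0.  0. -1.] tool y [ 1. -0. -0.] t 8.225 open 21.4 F [-0.   0.4 -0.6] j [0.02 0.65 1.65 0.   0.85 1.59]
world d [ 0.   0.1 -0.4] slide [ 0.4  0.  -0.1]
yaw -0.0 slide after yaw [ 0.4  0.  -0.1]
tcp [569.   68.6  37.4] jaw deg -90.01 toolx [-0.  0. -1.] tool y [ 1. -0. -0.] t 8.225 open 21.4 F [-0.   0.4 -0.6] j [0.02 0.65 1.65 0.   0.85 1.59]
world d [ 0.   0.1 -0.4] slide [ 0.4  0.  -0.1]
yaw -0.0 slide after yaw [ 0.4  0.  -0.1]
```

View pics/w6.png

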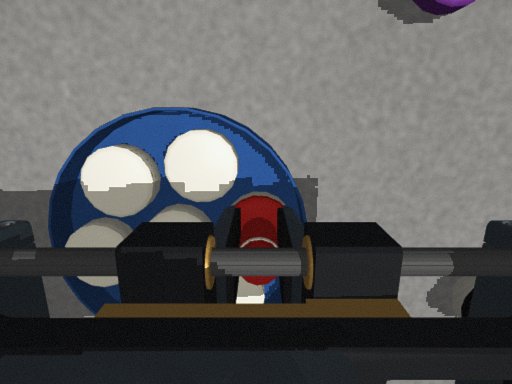

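Emit:
jog_arm:
  moves:
    - {"slide": [0.0005,0,0],"yaw": 0}
    - {"slide": [0,0,0],"yaw": 0}

```text
time_s: 8.48
ee_pos: [569.0, 68.5, 37.0]
tool_rot: [1.209, 1.209, -1.209]
ft_force: [0.1, -0.1, -1.9]
opening: 21.2
```

Emit:
jog_arm:
  moves:
    - {"slide": [0,0,0],"yaw": 0}
    - {"slide": [0,0,0],"yaw": 0}
    - {"slide": [0,0,0],"yaw": 0}
    - {"slide": [0,0,0],"yaw": 0}
  fingers: 0.4

```text
time_s: 8.98
ee_pos: [569.0, 68.6, 37.0]
tool_rot: [1.209, 1.209, -1.209]
ft_force: [-0.2, 0.5, -0.2]
opening: 54.2
```

Emit:
jog_arm:
  moves:
    - {"slide": [-0.015,0,0],"yaw": 0}
    - {"slide": [-0.04,0,0],"yaw": 0}
    - {"slide": [-0.05,0,0],"yaw": 0}
    - {"slide": [-0.04,0,0],"yaw": 0}
    - {"slide": [-0.025,0,0],"yaw": 0}
    - {"slide": [0,0,0],"yaw": 0}
  fingers: 0

```text
time_s: 9.72
ee_pos: [570.0, 68.6, 209.8]
tool_rot: [1.211, 1.206, -1.206]
ft_force: [0.2, 1.0, 0.4]
opening: 91.0
```

Run:
```python
from h import *
from station import read_state,capture
C={}
for n in("wrist","scene"):
    c=C[n]=capture(n);pickle.dump(c,open(f"pics/{n}7.pkl","wb"));cv2.imwrite(f"pics/{n}7.png",c["pixels"][:,:,::-1])
s=read_state();to(s,442.5,-255.5,210,90)
redpots(C["wrist"],32)
cv2.imwrite("pics/s7z.png",cv2.resize(C["scene"]["pixels"][130:250,240:400,::-1],None,fx=4.5,fy=4.5,interpolation=cv2.INTER_CUBIC))
```

```text
tcp [568.7  68.6 207.1] jaw deg -90.01 toolx [ 2.e-04 -0.e+00 -1.e+00] tool y [ 1. -0.  0.] t 9.825 open 91.3 F [-1.2  0.3 -0.3] j [ 0.02  0.43  1.49 -0.    1.23  1.59]
world d [-126.2 -324.1    2.9] slide [  -2.9 -126.1  324.1]
yaw -0.0 slide after yaw [  -2.9 -126.2  324.1]
red [241 158  37  37 993] [258.6 175.6] ell [258.6 175.7] [36.1 36.4] xy@z [569.2  67.9  32. ] bbox ctr [568.9  67.5  32. ]
```

View pics/wrist7.png

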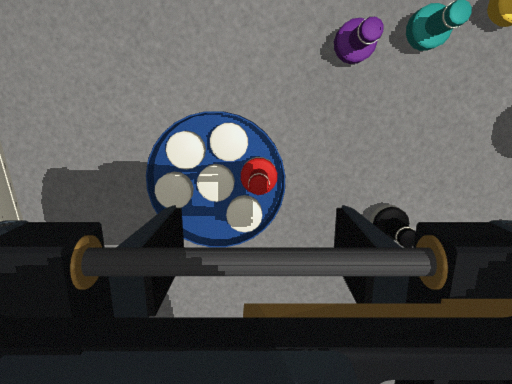

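View pics/s7z.png

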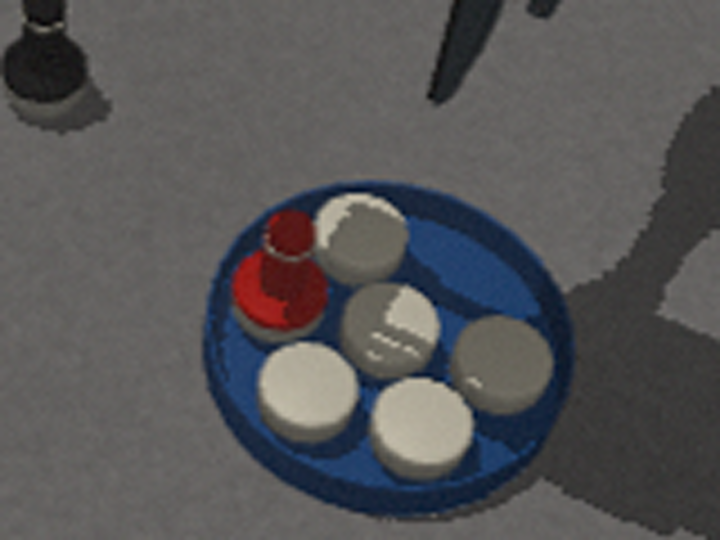

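The first pot stands upright at wrist pixel (258,176), in the gap beside the undisturbed white lids. Next is pot B.

Emit:
jog_arm:
  moves:
    - {"slide": [0,-0.009,0.02],"yaw": 0}
    - {"slide": [0,-0.015,0.04],"yaw": 0}
    - {"slide": [0,-0.018,0.05],"yaw": 0}
    - {"slide": [0,-0.018,0.05],"yaw": 0}
    - {"slide": [0,-0.018,0.05],"yaw": 0}
    - {"slide": [0,-0.018,0.05],"yaw": 0}
    - {"slide": [0,-0.018,0.04],"yaw": 0}
    - {"slide": [0,-0.012,0.024],"yaw": 0}
    - {"slide": [0,0,0],"yaw": 0}
    - {"slide": [0,0,0],"yaw": 0}

```text
time_s: 11.08
ee_pos: [442.3, -255.1, 206.4]
tool_rot: [1.21, 1.21, -1.21]
ft_force: [0.1, 0.3, 0.6]
opening: 91.4
```

Run:
```python
from h import *
from station import read_state,capture
c=capture("wrist");cv2.imwrite("pics/w8.png",c["pixels"][:,:,::-1])
s=read_state();to(s,482.8,-255.5,95,90)
redpots(c,28)
```

```text
tcp [ 442.6 -254.8  206.6] jaw deg -90.0 toolx [-7.e-04  7.e-04 -1.e+00] tool y [ 1.     0.    -0.001] t 11.125 open 91.0 F [-0.6  0.4  0.6] j [-0.64  0.34  1.63  0.    1.17  0.93]
world d [  40.2   -0.7 -111.6] slide [111.5  40.3   0.8]
yaw 0.0 slide after yaw [111.5  40.3   0.8]
red [ 244    0   69   30 1530] [277.2  12.1] ell [278.3 -12.5] [71.1 84.7] xy@z [ 635.1 -275.8   28. ] bbox ctr [ 610.6 -275.9   28. ]
red [ 242  119   38   39 1081] [260.1 138. ] ell [260.1 137.9] [37.6 38.2] xy@z [ 484.4 -257.4   28. ] bbox ctr [ 484.3 -257.8   28. ]
```

View pics/w8.png

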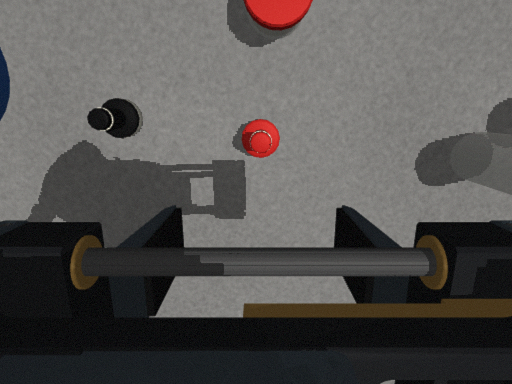

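Pot B is at wrist pixel (260,138), about (484.3,-257.3).

Emit:
jog_arm:
  moves:
    - {"slide": [0.02,0.02,0.0022],"yaw": 0}
    - {"slide": [0.04,0.0218,0],"yaw": 0}
    - {"slide": [0.035,0,0],"yaw": 0}
    - {"slide": [0.0165,0,0],"yaw": 0}
    - {"slide": [0,0,0],"yaw": 0}
    - {"slide": [0,0,0],"yaw": 0}

```text
time_s: 11.88
ee_pos: [485.2, -257.4, 96.1]
tool_rot: [1.209, 1.209, -1.209]
ft_force: [0.9, 0.2, 0.3]
opening: 90.9
```

Run:
```python
from h import *
from station import read_state,capture
c=capture("wrist");cv2.imwrite("pics/w9.png",c["pixels"][:,:,::-1])
s=read_state();to(s,484.3,-257.2,33,90)
redpots(c,28)
for z in(28,72): print(proj(c,[*s["ee_pos"][:2],z]))
```

```text
tcp [ 485.3 -257.6   96.3] jaw deg -89.98 toolx [ 1.1e-03 -7.0e-04 -1.0e+00] tool y [1.    0.    0.001] t 11.925 open 91.3 F [-0.6 -0.3  0.4] j [-0.6   0.53  1.66  0.    0.94  0.97]
world d [ -1.    0.4 -63.3] slide [63.3 -1.  -0.5]
yaw 0.0 slide after yaw [63.3 -1.  -0.5]
red [ 230    0  110   58 4884] [283.6  23.9] ell [285.1  -7.2] [110.1 130.3] xy@z [ 636.7 -276.6   28. ] bbox ctr [ 614.1 -276.7   28. ]
red [ 232  176   52   60 2188] [257.7 203.5] ell [258.  204.4] [51.3 59.2] xy@z [ 482.4 -257.7   28. ] bbox ctr [ 481.5 -257.3   28. ]
[257.8697481  201.14869053]
[257.70357691 219.55064919]
```

View pics/w9.png

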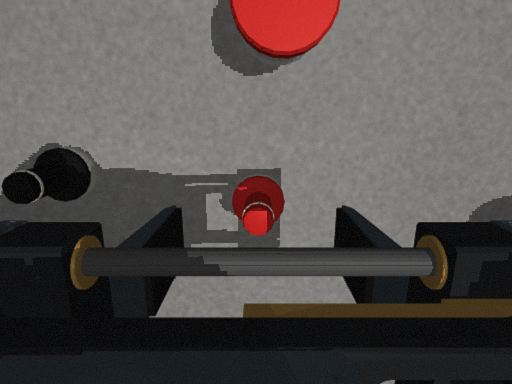

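Emit:
jog_arm:
  moves:
    - {"slide": [0.015,-0.001,0],"yaw": 0}
    - {"slide": [0.02,0,0],"yaw": 0}
    - {"slide": [0.018,0,0],"yaw": 0}
    - {"slide": [0.0102,0,0],"yaw": 0}
    - {"slide": [0,0,0],"yaw": 0}

```text
time_s: 12.55
ee_pos: [483.3, -257.4, 31.6]
tool_rot: [1.209, 1.21, -1.21]
ft_force: [0.3, 0.1, 0.0]
opening: 91.1
```

Emit:
jog_arm:
  moves:
    - {"slide": [0,0,0],"yaw": 0}
    - {"slide": [0,0,0],"yaw": 0}
    - {"slide": [0,0,0],"yaw": 0}
    - {"slide": [0,0,0],"yaw": 0}
  fingers: 0.68

```text
time_s: 13.05
ee_pos: [483.8, -257.7, 32.4]
tool_rot: [1.209, 1.209, -1.209]
ft_force: [-0.2, 0.1, -0.3]
opening: 53.8
```

Run:
```python
from h import *
from station import read_state,capture
c=capture("wrist");cv2.imwrite("pics/w10.png",c["pixels"][:,:,::-1])
s=read_state();to(s,484.3,-257.2,33,90)
redpots(c,28)
for z in(28,72): print(proj(c,[*s["ee_pos"][:2],z]))
```

```text
tcp [ 483.7 -257.6   32.4] jaw deg -90.01 toolx [ 2.e-04 -1.e-04 -1.e+00] tool y [ 1. -0.  0.] t 13.1 open 50.2 F [-0.1 -0.5  0.3] j [-0.6   0.63  1.71 -0.    0.8   0.97]
world d [0.6 0.4 0.6] slide [-0.6  0.6 -0.4]
yaw -0.0 slide after yaw [-0.6  0.6 -0.4]
red [ 235    0  116   32 2547] [292.1  12.3] ell [293.6 -48.3] [144.9 159.2] xy@z [ 632. -276.   28.] bbox ctr [ 603.5 -276.2   28. ]
red [ 223  194   70   54 2742] [257.2 220.7] ell [257.3 227.5] [66.8 69. ] xy@z [ 485.9 -257.7   28. ] bbox ctr [ 490.4 -257.8   28. ]
red [240 239  34   9 215] [256.7 244. ] ell [256.9 251. ] [24.2 35.2] xy@z [ 470.  -257.4   28. ] bbox ctr [ 475.5 -257.2   28. ]
red [241 276  33   8 183] [256.9 278.7] ell [257.1 274.1] [18.  32.9] xy@z [ 453.8 -257.5   28. ] bbox ctr [ 449.9 -257.4   28. ]
[257.23403736 230.66214067]
[256.78808315 265.54939306]
```

View pics/w10.png

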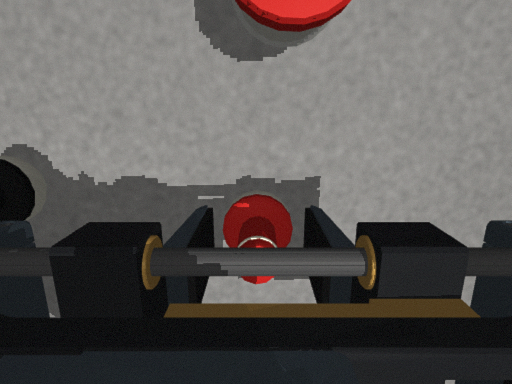

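Nearly the same picture as for pot A: lid column 257, top row 194. I'll apply the same +1 mm and raise it 0.6 mm.

Emit:
jog_arm:
  moves:
    - {"slide": [-0.0006,0.001,0],"yaw": 0}
    - {"slide": [0,0,0],"yaw": 0}
    - {"slide": [0,0,0],"yaw": 0}
    - {"slide": [0,0,0],"yaw": 0}
    - {"slide": [0,0,0],"yaw": 0}
    - {"slide": [0,0,0],"yaw": 0}
    - {"slide": [0,0,0],"yaw": 0}
    - {"slide": [0,0,0],"yaw": 0}
  fingers: 1

```text
time_s: 14.1
ee_pos: [484.7, -257.6, 32.8]
tool_rot: [1.209, 1.209, -1.209]
ft_force: [0.4, 0.9, -0.5]
opening: 21.2
```

Run:
```python
from h import *
from station import read_state,capture
s=read_state();to(s,510.6,137.2,122,90)
```

```text
tcp [ 484.7 -257.6   32.8] jaw deg -90.01 toolx [-1.e-04  0.e+00 -1.e+00] tool y [ 1. -0. -0.] t 14.1 open 21.2 F [ 0.4  0.9 -0.5] j [-0.6   0.63  1.71 -0.    0.8   0.97]
world d [ 25.9 394.8  89.2] slide [ -89.2   25.9 -394.8]
yaw -0.0 slide after yaw [ -89.2   25.9 -394.8]
```

Emit:
jog_arm:
  moves:
    - {"slide": [-0.015,0,0],"yaw": 0}
    - {"slide": [-0.04,0,0],"yaw": 0}
    - {"slide": [-0.03,0,0],"yaw": 0}
    - {"slide": [-0.015,0,0],"yaw": 0}
    - {"slide": [0,0.002,-0.02],"yaw": 0}
    - {"slide": [0,0.003,-0.04],"yaw": 0}
    - {"slide": [0,0.003,-0.05],"yaw": 0}
    - {"slide": [0,0.003,-0.05],"yaw": 0}
    - {"slide": [0,0.003,-0.05],"yaw": 0}
    - {"slide": [0,0.003,-0.05],"yaw": 0}

```text
time_s: 15.35
ee_pos: [500.5, 5.0, 131.8]
tool_rot: [1.209, 1.211, -1.21]
ft_force: [0.5, 0.3, -1.8]
opening: 21.3
```

Emit:
jog_arm:
  moves:
    - {"slide": [0,0.003,-0.05],"yaw": 0}
    - {"slide": [0,0.003,-0.04],"yaw": 0}
    - {"slide": [0,0.002,-0.03],"yaw": 0}
    - {"slide": [0,0.001,-0.015],"yaw": 0}
    - {"slide": [0.01,0,0],"yaw": 0}
    - {"slide": [0.01,0,0],"yaw": 0}
    - {"slide": [0,0,0],"yaw": 0}
    - {"slide": [0,0,0],"yaw": 0}

```text
time_s: 16.35
ee_pos: [510.8, 136.7, 112.7]
tool_rot: [1.21, 1.209, -1.21]
ft_force: [-0.2, -0.0, -0.9]
opening: 21.9
```

Run:
```python
from h import *
from station import read_state,capture
C={}
for n in("wrist","scene"):
    c=C[n]=capture(n);pickle.dump(c,open(f"pics/{n}11.pkl","wb"));cv2.imwrite(f"pics/{n}11.png",c["pixels"][:,:,::-1])
s=read_state();to(s,510.6,137.2,37,90)
w=C["wrist"]
hsv=cv2.cvtColor(w["pixels"],cv2.COLOR_RGB2HSV)
for b,ce,m in blobs((hsv[...,1]<60)&(hsv[...,2]>120),600): print("W",b,ce.round(1),onz(w,*ce,32).round(1))
redpots(w,32)
```

```text
tcp [511.  137.  113.1] jaw deg -90.05 toolx [ 4.e-04  1.e-04 -1.e+00] tool y [ 1.    -0.001  0.   ] t 16.45 open 21.8 F [ 0.2 -0.1 -1.8] j [ 0.15  0.49  1.7  -0.    0.96  1.72]
world d [ -0.4   0.2 -76.1] slide [76.1 -0.4 -0.2]
yaw -0.001 slide after yaw [76.1 -0.4 -0.2]
W [    0     0   512   247 73412] [265.  93.] [596.3 130.8  32. ]
W [ 274   47   55   59 2577] [300.9  76.3] [608.8 102.8  32. ]
W [ 209   60   56   59 2497] [236.3  89.2] [599.2 153.5  32. ]
W [ 252  113   53   54 2215] [278.  139.2] [560.1 120.   32. ]
W [ 191  125   53   52 2165] [217.  150.4] [551.  170.5  32. ]
W [ 291  160   52   51 2001] [316.5 185.3] [521.1  86.5  32. ]
W [  56  276   65   41 2106] [ 86.1 295.4] [414.4 299.   32. ]
W [237 276  44  28 892] [258.4 292.2] [417.8 136.3  32. ]
W [ 398  276   78   41 2851] [435.9 295.3] [414.2 -31.   32. ]
red [ 314  102   61   54 2334] [342.9 128.6] ell [343.1 128.8] [53.  59.7] xy@z [568.4  67.1  32. ] bbox ctr [568.7  66.3  32. ]
red [ 235  196   48   51 1597] [258.4 217.8] ell [258.  223.4] [56.2 61.1] xy@z [486.5 136.6  32. ] bbox ctr [488.8 136.1  32. ]
red [244 240  30   8 169] [258.6 244.4] ell [258.4 248.1] [16.2 29.6] xy@z [462.8 136.2  32. ] bbox ctr [467.3 136.1  32. ]
red [242 276  34   9 224] [258.7 279.2] ell [258.6 273.6] [21.4 34. ] xy@z [437.2 136.1  32. ] bbox ctr [430.6 136.2  32. ]
```

View pics/wrist11.png

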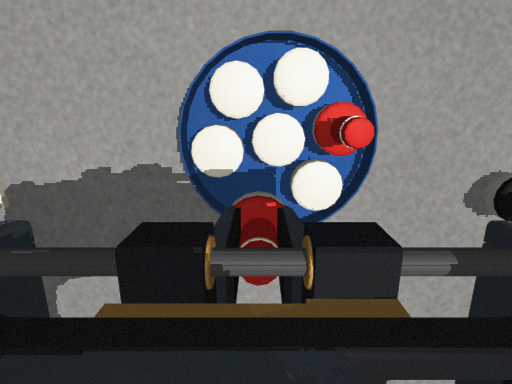

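View pics/scene11.png

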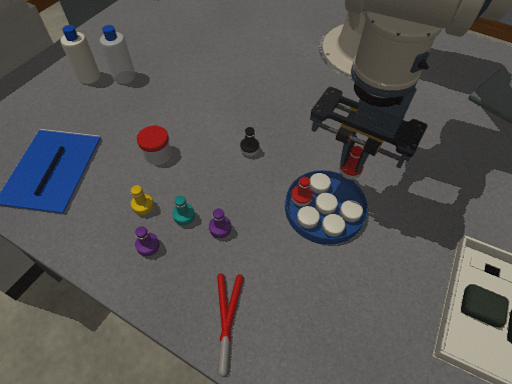

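Emit:
jog_arm:
  moves:
    - {"slide": [0.01,0,-0.0002],"yaw": 0}
    - {"slide": [0.02,0,0],"yaw": 0}
    - {"slide": [0.015,0,0],"yaw": 0}
    - {"slide": [0.01,0,0],"yaw": 0}
    - {"slide": [0,0,0],"yaw": 0}

```text
time_s: 17.08
ee_pos: [510.4, 137.5, 57.2]
tool_rot: [1.209, 1.21, -1.21]
ft_force: [0.4, -0.3, -0.7]
opening: 21.2
```

Emit:
jog_arm:
  moves:
    - {"slide": [0.006,0,0],"yaw": 0}
    - {"slide": [0.006,0,0],"yaw": 0}
    - {"slide": [0,0,0],"yaw": 0}

```text
time_s: 17.45
ee_pos: [510.6, 137.6, 45.5]
tool_rot: [1.209, 1.209, -1.21]
ft_force: [0.5, -0.9, -0.3]
opening: 21.5
```

Run:
```python
from h import *
from station import read_state,capture
c=capture("scene");cv2.imwrite("pics/s12.png",cv2.resize(c["pixels"][130:250,260:420,::-1],None,fx=4.5,fy=4.5,interpolation=cv2.INTER_CUBIC))
s=read_state();to(s,511,137.2,36.9,90)
```

```text
tcp [510.7 137.6  45.7] jaw deg -90.01 toolx [-2.e-04 -0.e+00 -1.e+00] tool y [ 1. -0. -0.] t 17.5 open 21.5 F [-0.7 -0.5 -0. ] j [ 0.15  0.59  1.75 -0.    0.8   1.72]
world d [ 0.3 -0.4 -8.8] slide [8.8 0.3 0.4]
yaw -0.0 slide after yaw [8.8 0.3 0.4]
```

View pics/s12.png

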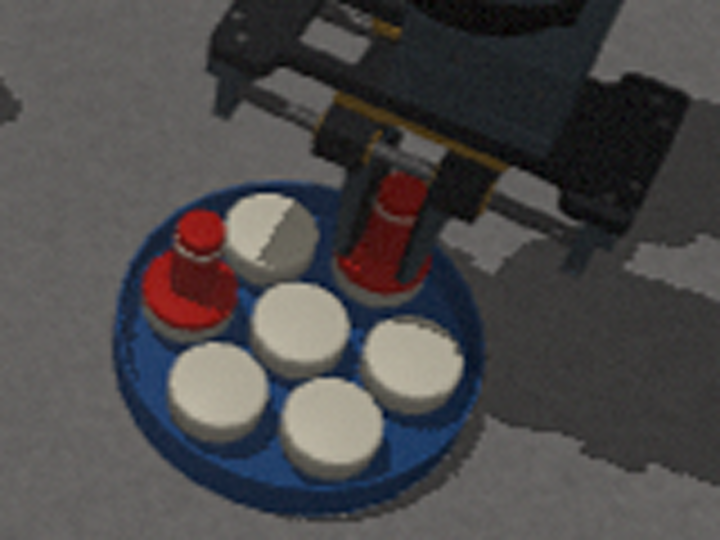

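Emit:
jog_arm:
  moves:
    - {"slide": [0.004,0.0003,0.0003],"yaw": 0}
    - {"slide": [0.003,0,0],"yaw": 0}
    - {"slide": [0.0015,0,0],"yaw": 0}
    - {"slide": [0.0004,0,0],"yaw": 0}
    - {"slide": [0,0,0],"yaw": 0}

```text
time_s: 18.12
ee_pos: [511.1, 137.3, 36.9]
tool_rot: [1.209, 1.209, -1.209]
ft_force: [0.3, -0.1, -1.7]
opening: 21.2
```

Run:
```python
from h import *
from station import read_state,capture
s=read_state();to(s,511,137.2,36.8,90)
```

```text
tcp [511.1 137.3  36.9] jaw deg -90.01 toolx [ 0.  0. -1.] tool y [ 1. -0.  0.] t 18.125 open 21.2 F [ 0.3 -0.1 -1.7] j [0.15 0.61 1.76 0.   0.78 1.72]
world d [-0.1 -0.1 -0.1] slide [ 0.1 -0.1  0.1]
yaw -0.0 slide after yaw [ 0.1 -0.1  0.1]
```

Emit:
jog_arm:
  moves:
    - {"slide": [0,0,0],"yaw": 0}
    - {"slide": [0,0,0],"yaw": 0}
    - {"slide": [0,0,0],"yaw": 0}
    - {"slide": [0,0,0],"yaw": 0}
  fingers: 0.4

```text
time_s: 18.62
ee_pos: [511.1, 137.3, 36.9]
tool_rot: [1.209, 1.209, -1.209]
ft_force: [0.7, 0.3, 0.3]
opening: 54.1
```

Emit:
jog_arm:
  moves:
    - {"slide": [-0.015,0,0],"yaw": 0}
    - {"slide": [-0.04,0,0],"yaw": 0}
    - {"slide": [-0.05,0,0],"yaw": 0}
    - {"slide": [-0.04,0,0],"yaw": 0}
    - {"slide": [-0.025,0,0],"yaw": 0}
    - {"slide": [0,-0.05,0],"yaw": 0}
    - {"slide": [0,-0.05,0],"yaw": 0}
    - {"slide": [0,-0.03,0],"yaw": 0}
    - {"slide": [0,0,0],"yaw": 0}
    - {"slide": [0,0,0],"yaw": 0}

```text
time_s: 19.88
ee_pos: [382.0, 137.4, 207.7]
tool_rot: [1.21, 1.208, -1.208]
ft_force: [0.3, 0.1, 0.3]
opening: 54.6
```

Run:
```python
from h import *
from station import read_state,capture
C={}
for n in("wrist","scene","top"):
    c=C[n]=capture(n);pickle.dump(c,open(f"pics/{n}13.pkl","wb"));cv2.imwrite(f"pics/{n}13.png",c["pixels"][:,:,::-1])
s=read_state();to(s,511,137.2,36.8,90)
redpots(C["wrist"],32)
cv2.imwrite("pics/s13.png",cv2.resize(C["scene"]["pixels"][130:250,260:420,::-1],None,fx=4.5,fy=4.5,interpolation=cv2.INTER_CUBIC))
```

```text
tcp [382.  137.3 207.1] jaw deg -90.03 toolx [ 5.e-04  1.e-04 -1.e+00] tool y [ 1. -0.  0.] t 20.025 open 54.9 F [ 0.7 -0.4 -0.3] j [0.2  0.19 1.86 0.   1.09 1.77]
world d [ 1.290e+02 -1.000e-01 -1.703e+02] slide [1.703e+02 1.289e+02 1.000e-01]
yaw -0.0 slide after yaw [1.703e+02 1.289e+02 1.000e-01]
red [305   0  42  21 666] [324.8   8.2] ell [325.8  -2.7] [40.9 47.1] xy@z [565.8  68.5  32. ] bbox ctr [554.3  68.2  32. ]
red [ 239   35   41   44 1330] [258.7  56.6] ell [258.7  56.7] [40.4 44. ] xy@z [510.  136.6  32. ] bbox ctr [510.2 136.3  32. ]
```

View pics/wrist13.png

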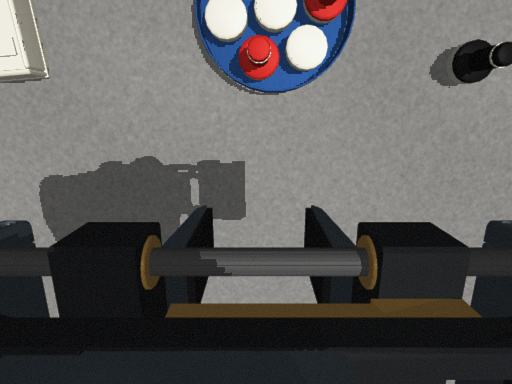

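View pics/s13.png

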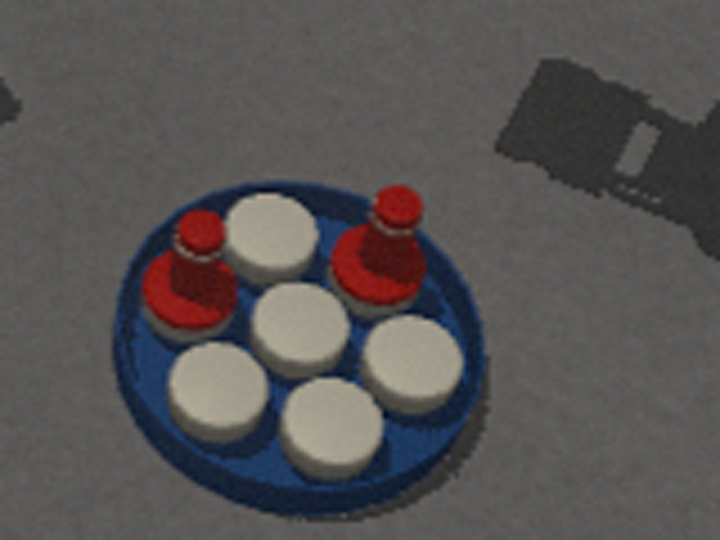

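View pics/top13.png

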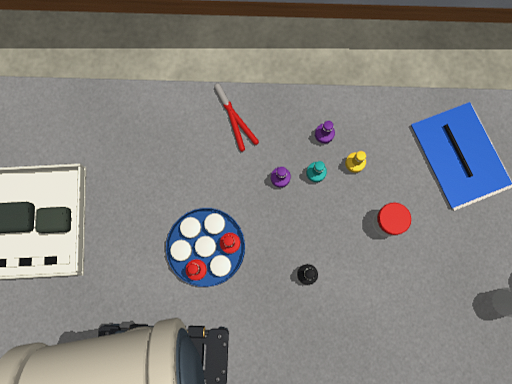

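Both pots stand upright in the ring, at top-view pixels (230,243) and (195,270). Nothing else has moved, so I'm handing in.

```bash
python3 -c "
from station import job_done
print(job_done())"
```

```text
the job is handed in; nothing more can be done
None
```

Both red-knobbed pots are in the tin's two empty places, so six pots now ring the middle one. I handed the job in at about 20 s. I carried each pot upright by its knob and let go at the height where its foot reached the tin floor (TCP about 4 mm higher than at the pick-up from the bench).

- **Last pictures (wrist, scene, top):** both pots look upright and level, at about (569, 68) and (510, 137) mm, within about 1–2 mm of the gap centres. The white-lidded pots, the black pot, the jar and the coloured look-alikes look unmoved, and the gripper is well clear.
- **Forces:** readings at the ends of the moves stayed under about 2 N, so contact with the floor rests on the height match rather than on a clear force rise.
- **Disagreements:** the top and wrist cameras differed by 1–2 mm, so I aimed between them and then nearer the wrist readings. The scene camera put the tin and its lids about 8–10 mm off in x, probably because it also sees their sides, so I didn't use it for positions in the tin.

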